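# Raise the extraction cabinet's sash to its index mark and start the fan

### The job

Get the small extraction cabinet on the bench ready for work: push its counterweighted sash window up from beneath its lip until the underside of the lip is level with the pointer of the index clip on the left column. Then press the fan's push button fully down and let it go. Only push: do not pinch the lip, and leave the dish, tin, marker and tape measure where they are.

Things in the scene. Friction and masses are not known exactly. Their poses are not given: they have to be found in the camera images.
- hood: Fixed extraction cabinet, grey sheet metal, 280 mm wide (y), 119 mm deep (x), 380 mm high, with a round duct collar on top. It does not move. Origin: on the bench, in the plane of the sash's front face, midway between the columns; it is turned to face the robot; x points into the cabinet, away from the robot, z up. The aluminium columns stand at y = -140 to -112 mm and +112 to +140 mm, their front faces at x = -4 mm.
- sash (a joint): Height of the clear sliding window with aluminium frame (220 mm wide, 150 mm high) above its lower stop, in m, 0 to 0.15, larger is higher. At 0 the underside of the lip is 75 mm above the bench, so there is always an open gap under it. Balanced by hidden counterweights: it stays where it is left, up or down; about 3 N moves it.
- lip_edge (a point): Middle of the lower front edge of the sash's lip, at the height of the lip's underside; moves with the sash. The lip is a level shelf along the foot of the sash, 200 mm wide (y), 12 mm thick, sticking out 50 mm from the sash's front face towards the robot; this edge is its outermost one. The lower half of the lip is black rubber, the upper half aluminium; the lip is level with the lowest part of the sash.
- mark (a point): Tip line of the index clip's pointer: the height that the underside of the lip must reach. The clip is a small brass block (34 mm wide, 18 mm high) with a thumb screw, on the front of the left column (seen from the robot); its wedge points inward to the lip's left end. It is fixed; its height differs from start to start, 145 to 200 mm above the bench.
- fan_button_top (a point): Middle of the top of the fan's push button, a black round button 28 mm across on a low round grey housing fixed on the bench, to the right of the cabinet; pressed straight down.
- fan_button (a joint): Travel of the push button, in m: 0 released, 0.006 fully down. Springs back; fully down takes 5 N.
- enamel_dish: White shallow dish, 75 mm across, 15 mm high, loose, inside the cabinet. Origin: middle of its underside.
- flux_tin: Small round black tin, 41 mm across, 24 mm high, loose on the bench under the left end of the lip. Origin: middle of its underside.
- marker: Capped marker, 135 mm long, 14 mm thick, lying loose in front of the cabinet's right half. Origin: middle of its underside.
- sewing_tape: Rolled tape measure, 54 mm across, 16 mm high, loose on the bench to the right of the push button. Origin: middle of its underside.
Mind the look-alikes: they are no part of the job. Of the things like the part that bears fan_button_top, leave any that is yellow; of the rest the larger one is meant.

How it is judged (in metres and radians):
On the way, in this order (a step that is already met when the one before it is completed fails the run):
1. the sash stands still with the underside of its lip level with the pointer, within 8 mm (z of lip_edge in the frame of mark between -0.008 and 0.008 m and velocity of joint sash between -0.01 and 0.01 m/s), for 0.3 s.
2. the fan button is pressed down (at least 4.5 of 6 mm), with the sash at the mark (z of lip_edge in the frame of mark between -0.008 and 0.008 m and value of joint fan_button above 0.0045 m), for 0.04 s.
At the end, for the whole second after the job is handed in: The sash is at rest with the underside of its lip within 8 mm of the pointer's height, and the push button, pressed at least 4.5 mm after that, is released (all of step 1 and value of joint fan_button below 0.0015 m); the robot touches nothing.
It fails at once if the lip is pinched: fingers press its top and its underside at once (contact force between the fingers and sash_c5 above 1 N and contact force between the fingers and sash_c6 above 1 N).
It fails at once if the dish is lifted or moved by more than 25 mm (distance of enamel_dish from where it was at the start of the episode above 0.025 m).
It fails at once if the tin is lifted or moved by more than 25 mm (distance of flux_tin from where it was at the start of the episode above 0.025 m).
It fails at once if the marker is lifted or moved by more than 25 mm (distance of marker from where it was at the start of the episode above 0.025 m).
It fails at once if the tape measure is lifted or moved by more than 25 mm (distance of sewing_tape from where it was at the start of the episode above 0.025 m).
It also fails if it takes over 48 s, if anything falls off the work surface, if the arm or the gripper's body presses on something with over 40 N, if the wrist force passes 120 N, or if a joint passes its speed limit or range.

### The arm

A 6-joint arm with a two-finger parallel gripper is mounted at the origin on a cart in front of the work surface, level with it; the furniture and walls round the work are solid. World frame = base frame: x ahead of the robot, y to its left, z up, the work surface at z = 0. Lengths are in m, angles in degrees, forces in N, time in s.
With the tool pointing down it reaches from about 0.35 to 0.85 m from the base axis. Payload 8.1 kg.
Tool frame: the origin (TCP) lies midway between the tips of the shut fingers; the grasp point (between the pads) lies arm.hold_point_z behind it (arm.hold_point_z is the distance from the TCP to the grasp point, in m); z points along the fingers, y is the direction in which the jaws open and shut (so a half turn about z gives the same grasp; the last joint's range is limited). The gripper opens to 93 mm and grips with 3 to 60 N. Pads are 15 mm wide; open, the fingers measure 128 mm over their backs; the gripper's body (75 mm by 188 mm) begins 65 mm behind the grasp point.
Start: joints at [65.008, 7.471, 85.268, -0, 87.261, -4.893], TCP at [0.206, 0.563, 0.219] pointing down, gripper open.
Joint ranges: [-169.43, 169.43], [-51.17, 129.36], [1.28, 143.12], [-76.62, 256.62], [0, 156.53], [-152.29, 152.29]. Speed limits (degrees/s): [136.94, 136.94, 159.86, 180, 180, 180].

### API

Orientations are given as [roll, pitch, yaw] about the fixed x, y, z axes, in that order (R = Rz(yaw) Ry(pitch) Rx(roll)).
In Python, from bench import sensors, vision, close_job, arm gives the robot as it stands.
- The arm moves only by the shell command python3 -m pendant 'ROWS' [FORCE]. ROWS is JSON, a list of rows, each a list of 7 numbers: the shift along the tool's x, y, z in units of 30 mm (1.0 is 30 mm), then the turn, a rotation vector about the tool's x, y, z in units of 6 degrees (1.0 is 6 degrees), then the finger opening in mm, from 0 to 93. In form: [[tx, ty, tz, rx, ry, rz, grip], ...]. A call has exactly 5 rows; each row shifts and turns the commanded pose from where the row before left it, along the tool's axes as they then stand; what a row does not reach is not made up. A row lasts 1/12 s, in which the tool goes at most 41.7 mm and 7.16 degrees, less where a joint would pass 70% of its speed; a pose out of reach is approached as far as the arm can. A call is refused whole if a number of a shift passes 1 or a number of a turn 1, either way. A call with a gripper value outside its range is refused whole. The fingers move at their own pace and stop on an object; FORCE is the grip in N (left out, the last holds). Time passes only in rows, so rows that do not move let the fingers close, or fill a call up. It gives the time, the measured TCP pose, the force and the opening at its end, in the units of the state.
- sensors.sense(): the state, without advancing time (a new reading comes with each control period).
- vision.grab_frame(name): name is "side" or "top" or "wrist"; returns (picture, depth): 420x560x3 uint8, red, green, blue; 420x560 float32, m along the optical axis (not along the pixel's ray), 0 where there is no reading.
- vision.camera_params(name): a dict with "K" (3x3 intrinsics, pixels), "D" ([k1, k2, p1, p2, k3] as OpenCV has them; the pictures are not rectified), "R" (3x3) and "t" (3): a world point X has camera coordinates R X + t; the wrist camera has in their place "hand_eye" (4x4, takes a point from camera to tool coordinates, whose origin is the TCP and whose axes are the flange's). Camera axes: x right, y down, z forward; pixel columns grow to the right and rows downward; lengths in m; the calibration is good to about 2 mm. A picture is of the moment at which its call begins: read the wrist's pose just before it. camera_params takes no time and is no camera call.
- close_job(): hands the job in, once; it reports no verdict.
The state is a dict: "clock": time; "q": joint angles; "dq": joint speeds; "joint_torque": joint torques, N m; "tool_pos": TCP position; "eef_rot": TCP orientation; "force": force on the tool from outside, world axes, zero at the start; "ft_torque": the same for the moment, N m; "gripper_width": opening from 0.0 (shut) to 1.0 (fully open).
Only numpy, scipy, OpenCV 4.12 (cv2) and the standard library are available. Lean on these libraries where they do the work, as an engineer would, in place of code of your own. Each camera call takes 0.05 s, during which the arm holds its last target.

## Working session

There is one attempt and no reset: what is moved stays moved. The work goes in short steps, Python scripts to look and compute and a shell command to move; the robot and the scene stay as the last step left them, time stands still between calls to the robot, and variables do not carry over. Pictures are saved under pics/ and viewed, and the job is handed in when it is done.

```bash
ls; mkdir -p pics
cat > h.py <<'E'
import numpy as np, cv2
from bench import sensors, vision, arm
def save(n,f):
    im,d=vision.grab_frame(n); cv2.imwrite(f'pics/{f}.png',im[:,:,::-1]); np.save(f'pics/{f}.npy',d); return im,d
def pts(n,d):
    p=vision.camera_params(n);K=np.array(p['K']);D=np.array(p['D'])
    h,w=d.shape;u,v=np.meshgrid(np.arange(w),np.arange(h))
    q=cv2.undistortPoints(np.stack([u,v],-1).reshape(-1,1,2).astype(float),K,D).reshape(h,w,2)
    X=np.dstack([q*d[...,None],d])
    return (X-np.array(p['t']))@np.array(p['R'])
E
python3 - <<'E'
from h import *
print(sensors.sense()); print(arm.hold_point_z)
for n in('side','top','wrist'):save(n,n+'0')
for n in('side','top'):print(vision.camera_params(n))
E
```

```text
pics
{'clock': 0.0, 'q': array([ 6.50083410e+01,  7.51455073e+00,  8.53290311e+01, -8.91208503e-04,
        8.72602617e+01, -4.89161611e+00]), 'dq': array([-0.09028665,  0.10866769,  0.11503756,  0.07114446,  0.06685756,
       -0.01164108]), 'joint_torque': array([ 1.33800026e-03, -5.59850657e+01, -4.91755879e+01,  7.69682019e-02,
        3.58789566e-02, -2.31833892e-04]), 'tool_pos': array([0.20592861, 0.5629567 , 0.21759563]), 'eef_rot': array([-1.79896459e+02, -7.96798162e-03,  1.59899993e+02]), 'force': array([ 0.33571812,  0.39916708, -0.5176174 ]), 'ft_torque': array([ 0.01623112, -0.04409283,  0.00896439]), 'gripper_width': 1.0030449282519116}
0.0188
{'K': array([[489.05214338,   0.        , 279.9272848 ],
       [  0.        , 489.05214338, 208.85286877],
       [  0.        ,   0.        ,   1.        ]]), 'D': array([0.05137152, 0.        , 0.        , 0.        , 0.        ]), 'R': array([[ 0.98614421, -0.16491509, -0.01796134],
       [-0.11864515, -0.62547305, -0.77117235],
       [ 0.11594363,  0.76261817, -0.636373  ]]), 't': array([-0.49077972,  0.3092498 ,  0.91157206])}
{'K': array([[530.08143727,   0.        , 283.36909014],
       [  0.        , 530.08143727, 209.10296971],
       [  0.        ,   0.        ,   1.        ]]), 'D': array([-0.06381851,  0.        ,  0.        ,  0.        ,  0.        ]), 'R': array([[-2.24777133e-02, -9.99747322e-01,  2.11356503e-04],
       [-9.97611777e-01,  2.24158871e-02, -6.53320060e-02],
       [ 6.53107603e-02, -1.67936583e-03, -9.97863560e-01]]), 't': array([0.24022622, 0.54186717, 1.51225319])}
```

View pics/side0.png

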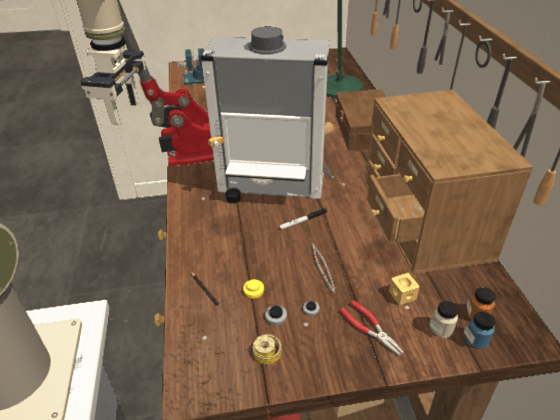

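View pics/top0.png

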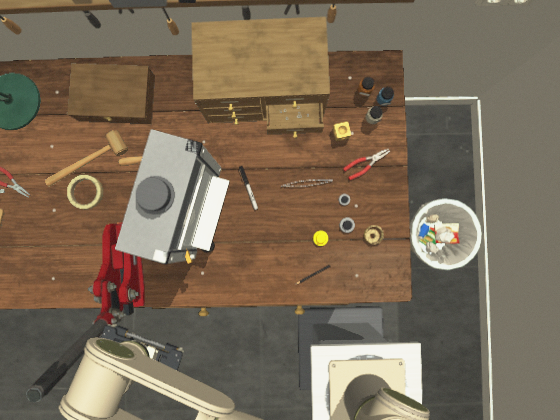

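View pics/wrist0.png

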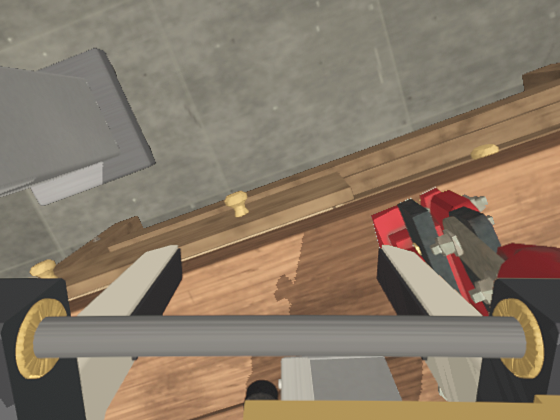

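The side view shows the cabinet with its lip at about (265,170), the brass clip at (216,141) and the tin at (233,195). The candidate buttons are the larger black/grey one at (276,314), a smaller one at (311,307) and a yellow one at (254,288). The tape is at (267,348) and the marker at (303,218). Next I'll measure them.

Run:
```python
from h import *
for n,L in (('side',[(276,312),(311,306),(254,288),(267,347),(303,218),(233,195),(216,141),(223,141),(209,141),(228,176),(305,177),(227,164),(305,170),(218,190),(320,194),(215,60),(320,70),(265,40),(228,120),(305,125)]),('top',[(347,226),(344,200),(320,238),(374,236),(249,188),(189,257),(193,248),(206,247),(226,181),(217,178),(190,240),(209,163),(131,250)])):
    d=np.load(f'pics/{n}0.npy');P=pts(n,d)
    for u,v in L: print(n,u,v,P[v,u].round(3))
for n,(a,b,c,e) in (('side',(195,325,110,205)),('top',(110,270,120,280))):
    im=cv2.imread(f'pics/{n}0.png')[c:e,a:b]; s=6 if n=='side' else 4
    cv2.imwrite(f'pics/{n}0c.png',cv2.resize(im,None,fx=s,fy=s,interpolation=cv2.INTER_CUBIC)); print(im.shape)
```

```text
side 276 312 [0.497 0.043 0.02 ]
side 311 306 [0.571 0.049 0.016]
side 254 288 [0.461 0.11  0.024]
side 267 347 [ 0.468 -0.034  0.017]
side 303 218 [0.612 0.329 0.01 ]
side 233 195 [0.447 0.439 0.023]
side 216 141 [0.419 0.467 0.174]
side 223 141 [0.437 0.486 0.16 ]
side 209 141 [0.402 0.471 0.174]
side 228 176 [0.441 0.514 0.033]
side 305 177 [0.654 0.507 0.005]
side 227 164 [0.441 0.488 0.09 ]
side 305 170 [0.634 0.418 0.093]
side 218 190 [0.409 0.495 0.003]
side 320 194 [0.676 0.418 0.01 ]
side 215 60 [0.439 0.504 0.363]
side 320 70 [0.662 0.414 0.358]
side 265 40 [0.552 0.476 0.41 ]
side 228 120 [0.454 0.484 0.219]
side 305 125 [0.633 0.425 0.219]
top 347 226 [0.494 0.046 0.018]
top 344 200 [0.57  0.052 0.017]
top 320 238 [0.461 0.125 0.023]
top 374 236 [ 0.464 -0.035 -0.005]
top 249 188 [0.612 0.327 0.006]
top 189 257 [0.418 0.475 0.174]
top 193 248 [0.441 0.493 0.003]
top 206 247 [0.443 0.441 0.098]
top 226 181 [0.623 0.384 0.099]
top 217 178 [0.632 0.409 0.094]
top 190 240 [0.463 0.479 0.132]
top 209 163 [0.655 0.414 0.215]
top 131 250 [0.441 0.566 0.382]
(95, 130, 3)
(160, 160, 3)
```

View pics/side0c.png

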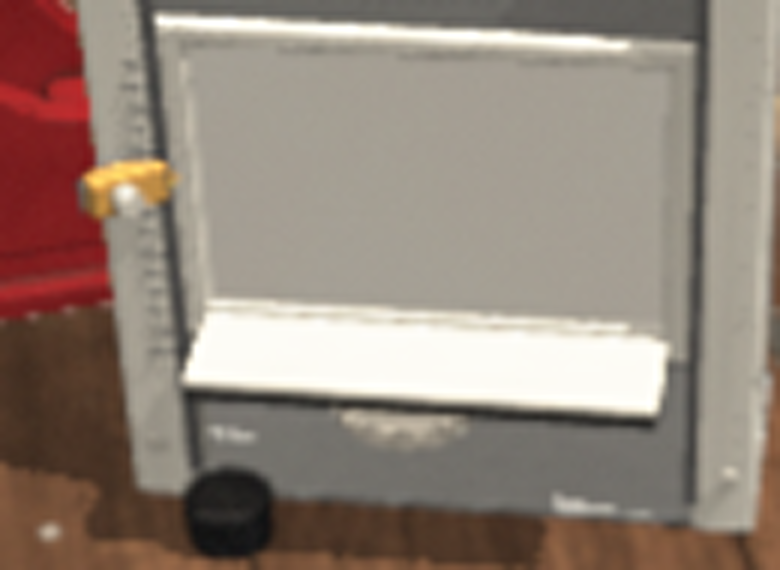

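View pics/top0c.png

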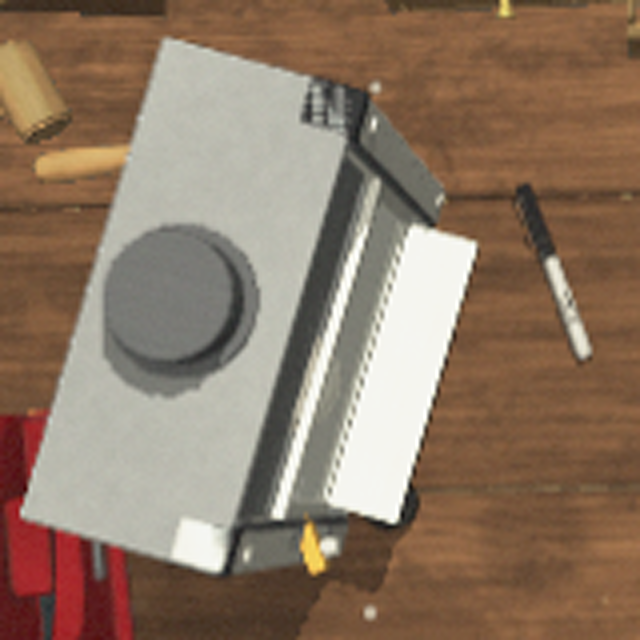

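Run:
```python
from h import *
print([a for a in dir(arm) if a[0]!='_'])
for a in dir(arm):
    if a[0]!='_' and not callable(getattr(arm,a)): print(a,getattr(arm,a))
print(vision.camera_params('wrist'))
for n in('side','top'):
    im=cv2.imread(f'pics/{n}0.png').astype(int);P=pts(n,np.load(f'pics/{n}0.npy'))
    m=(im.min(2)>215)&(abs(P[...,2]-.097)<.012)&(P[...,1]>.35)&(P[...,1]<.5)&(P[...,0]>.4)&(P[...,0]<.66)
    q=P[m]; c,s,a=cv2.minAreaRect(q[:,:2].astype(np.float32)); print(n,m.sum(),np.median(q[:,2]),q[:,2].std(),np.round(c,4),np.round(s,4),a)
    b=cv2.boxPoints((c,s,a)); print(b.round(3))
    # orange clip
    m=(im[...,2]>150)&(im[...,0]<90)&(im[...,1]>90)&(abs(P[...,2]-.17)<.03)&(P[...,1]>.42)&(P[...,1]<.55)&(P[...,0]<.5)
    q=P[m];print('clip',m.sum(),q.mean(0).round(4),q.min(0).round(3),q.max(0).round(3))
    print(np.argwhere(m)[:,::-1].min(0),np.argwhere(m)[:,::-1].max(0))
```

```text
['PlanningError', 'hold_point_z']
hold_point_z 0.0188
{'K': array([[375.84268169,   0.        , 279.21607432],
       [  0.        , 375.84268169, 207.37487277],
       [  0.        ,   0.        ,   1.        ]]), 'D': array([0.03473513, 0.        , 0.        , 0.        , 0.        ]), 'hand_eye': array([[ 9.81942973e-05, -9.65072040e-01, -2.61984632e-01,
         7.41035417e-02],
       [ 9.99999972e-01,  1.50592659e-04, -1.79928380e-04,
         1.59409964e-03],
       [ 2.13096811e-04, -2.61984607e-01,  9.65072028e-01,
        -1.65853256e-01],
       [ 0.00000000e+00,  0.00000000e+00,  0.00000000e+00,
         1.00000000e+00]])}
side 943 0.10047982295939345 0.0015543364217126766 [0.5349 0.4312] [0.0592 0.1976] 72.57614135742188
[[0.432 0.433]
 [0.62  0.373]
 [0.638 0.43 ]
 [0.449 0.489]]
clip 42 [0.4219 0.4775 0.1684] [0.403 0.469 0.161] [0.437 0.487 0.175]
[209 137] [223 145]
top 1266 0.09912098162688276 0.003120840372313065 [0.5365 0.4296] [0.0523 0.1969] 72.4606704711914
[[0.435 0.434]
 [0.622 0.375]
 [0.638 0.425]
 [0.451 0.484]]
clip 30 [0.419  0.4789 0.1744] [0.405 0.471 0.169] [0.434 0.485 0.18 ]
[185 251] [190 262]
```

```bash
cat > plan.py <<'E'
from h import *
from scipy.spatial.transform import Rotation as R, Slerp
az=72.5
def down(a): # tool down, x along azimuth a
    c,s=np.cos(np.radians(a)),np.sin(np.radians(a)); x=np.array([c,s,0]);z=np.array([0,0,-1.]);return R.from_matrix(np.column_stack([x,np.cross(z,x),z]))
def fwd(a,p=0): # tool z along azimuth a pitched down p deg, x up
    c,s=np.cos(np.radians(a)),np.sin(np.radians(a)); h=np.array([c,s,0]);Z=np.array([0,0,1.]);p=np.radians(p)
    z=h*np.cos(p)-Z*np.sin(p);x=Z*np.cos(p)+h*np.sin(p);return R.from_matrix(np.column_stack([x,np.cross(z,x),z]))
def cur():
    s=sensors.sense();return np.array(s['tool_pos']),R.from_euler('xyz',s['eef_rot'],degrees=True),s
def plan(p1,r1,n,grip=0):
    p0,r0,s=cur();S=Slerp([0,1],R.concatenate([r0,r1]));P=lambda t:p0+(np.array(p1)-p0)*t
    for i in range(n):
        a,b=S(i/n),S((i+1)/n);d=a.inv().apply(P((i+1)/n)-P(i/n))/.03;w=np.degrees((a.inv()*b).as_rotvec())/6
        if i in(0,n//2,n-1):print(i,np.round(d,3),np.round(w,3))
E
python3 - <<'E'
from plan import *
plan([.36,.22,.28],down(72.5),15)
E
```

```text
0 [-0.583 -0.599 -0.137] [-0.001  0.001  0.971]
7 [-0.833 -0.072 -0.138] [-0.001  0.001  0.971]
14 [-0.677  0.489 -0.138] [-0.001  0.001  0.971]
```

```bash
python3 -m pendant '[[-0.58,-0.6,-0.14,0,0,0.97,0],[-0.64,-0.53,-0.14,0,0,0.97,0],[-0.69,-0.46,-0.14,0,0,0.97,0],[-0.74,-0.39,-0.14,0,0,0.97,0],[-0.78,-0.31,-0.14,0,0,0.97,0]]' && python3 -m pendant '[[-0.81,-0.23,-0.14,0,0,0.97,0],[-0.83,-0.15,-0.14,0,0,0.97,0],[-0.83,-0.07,-0.14,0,0,0.97,0],[-0.83,0.01,-0.14,0,0,0.97,0],[-0.82,0.1,-0.14,0,0,0.97,0]]' && python3 -m pendant '[[-0.8,0.18,-0.14,0,0,0.97,0],[-0.78,0.26,-0.14,0,0,0.97,0],[-0.75,0.34,-0.14,0,0,0.97,0],[-0.72,0.42,-0.14,0,0,0.97,0],[-0.68,0.49,-0.14,0,0,0.97,0]]'
sed -i 's/if i in(0,n\/\/2,n-1):/if 1:/' plan.py
python3 - <<'E'
from plan import *
print(sensors.sense())
plan([.475,.235,.16],fwd(72.5),15)
E
```

```text
clock: 0.57
tool_pos: [0.2582, 0.4484, 0.2394]
eef_rot: [-180.0, 0.0, 130.5]
force: [-0.2, 0.8, 0.7]
gripper_width: 0.691
clock: 0.98
tool_pos: [0.3102, 0.3345, 0.2606]
eef_rot: [-180.0, 0.0, 101.4]
force: [0.4, -1.3, 0.1]
gripper_width: 0.331
clock: 1.4
tool_pos: [0.3614, 0.2215, 0.2817]
eef_rot: [-180.0, 0.0, 72.3]
force: [0.4, 0.6, 0.3]
gripper_width: 0.013
{'clock': 1.4, 'q': array([ 2.45611727e+01, -2.16251415e+01,  1.05489689e+02,  1.18968809e-03,
        9.61430340e+01,  4.22415087e+01]), 'dq': array([-40.92641215,  -7.76611804,   0.68540163,   0.13876809,
         7.08795043,  28.6923896 ]), 'joint_torque': array([  4.90943134, -30.47130346, -49.63613033,   0.1057535 ,
        -0.08499906,  -1.02778405]), 'tool_pos': array([0.36138406, 0.22146052, 0.2816637 ]), 'eef_rot': array([-1.79993592e+02,  4.22126995e-03,  7.23197915e+01]), 'force': array([0.44476581, 0.57139001, 0.25880959]), 'ft_torque': array([-0.07878547,  0.05157898,  0.02888808]), 'gripper_width': 0.013393761575677727}
0 [0.105 0.231 0.27 ] [ 0.002  1.    -0.002]
1 [0.076 0.232 0.28 ] [ 0.002  1.    -0.002]
2 [0.047 0.232 0.286] [ 0.002  1.    -0.002]
3 [0.017 0.232 0.29 ] [ 0.002  1.    -0.002]
4 [-0.014  0.232  0.29 ] [ 0.002  1.    -0.002]
5 [-0.044  0.232  0.287] [ 0.002  1.    -0.002]
6 [-0.074  0.232  0.28 ] [ 0.002  1.    -0.002]
7 [-0.103  0.232  0.271] [ 0.002  1.    -0.002]
8 [-0.131  0.232  0.259] [ 0.002  1.    -0.002]
9 [-0.157  0.232  0.244] [ 0.002  1.    -0.002]
10 [-0.182  0.232  0.226] [ 0.002  1.    -0.002]
11 [-0.204  0.232  0.206] [ 0.002  1.    -0.002]
12 [-0.225  0.232  0.183] [ 0.002  1.    -0.002]
13 [-0.243  0.232  0.159] [ 0.002  1.    -0.002]
14 [-0.258  0.232  0.132] [ 0.002  1.    -0.002]
```

```bash
python3 -m pendant '[[0.1,0.23,0.27,0,1,0,0],[0.08,0.23,0.28,0,1,0,0],[0.05,0.23,0.29,0,1,0,0],[0.02,0.23,0.29,0,1,0,0],[-0.01,0.23,0.29,0,1,0,0]]' && python3 -m pendant '[[-0.04,0.23,0.29,0,1,0,0],[-0.07,0.23,0.28,0,1,0,0],[-0.1,0.23,0.27,0,1,0,0],[-0.13,0.23,0.26,0,1,0,0],[-0.16,0.23,0.24,0,1,0,0]]'
python3 - <<'E'
from plan import *
print(sensors.sense()['q'].round(1))
save('wrist','w1');save('side','s1')
E
```

```text
clock: 1.82
tool_pos: [0.3999, 0.2275, 0.2418]
eef_rot: [179.8, -30.3, 72.7]
force: [-0.6, -0.5, -0.6]
gripper_width: 0.006
clock: 2.23
tool_pos: [0.4378, 0.2315, 0.2014]
eef_rot: [179.5, -60.3, 72.8]
force: [0.2, -0.1, -1.1]
gripper_width: 0.007
[-21.9 -22.9 135.5  60.9  82.4 -22. ]
```

View pics/w1.png

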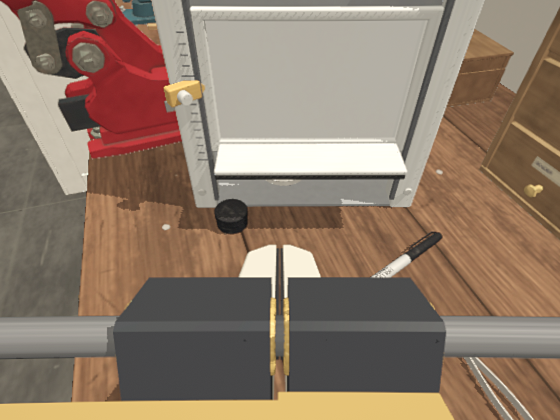

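View pics/s1.png

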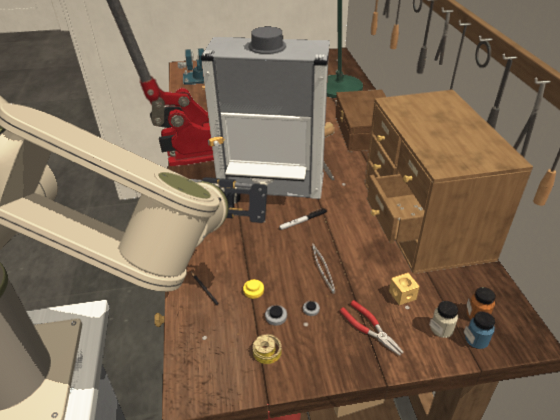

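Run:
```python
from plan import *
plan([.49,.285,.13],fwd(72.5,15),5)
```

```text
0 [-0.151  0.252  0.604] [-0.006  0.496 -0.023]
1 [-0.182  0.251  0.595] [-0.006  0.496 -0.023]
2 [-0.214  0.25   0.585] [-0.006  0.496 -0.023]
3 [-0.244  0.249  0.574] [-0.006  0.496 -0.023]
4 [-0.274  0.248  0.56 ] [-0.006  0.496 -0.023]
```

```bash
python3 -m pendant '[[-0.15,0.25,0.6,0,0.5,-0.02,0],[-0.18,0.25,0.6,0,0.5,-0.02,0],[-0.21,0.25,0.58,0,0.5,-0.02,0],[-0.24,0.25,0.57,0,0.5,-0.02,0],[-0.27,0.25,0.56,0,0.5,-0.02,0]]'
python3 - <<'E'
from plan import *
p,r,s=cur();print(s['q'].round(1));np.savez('pics/w2p.npz',p=p,r=r.as_matrix())
im,d=save('wrist','w2')
print(cur()[0]-p)
c=vision.camera_params('wrist');K=c['K'];D=c['D'];H=c['hand_eye']
E
```

```text
clock: 2.75
tool_pos: [0.4938, 0.2862, 0.1373]
eef_rot: [177.3, -75.0, 75.6]
force: [0.9, 0.7, 0.7]
gripper_width: 0.005
[-16.7   8.8 128.4  80.1  78.7 -46.8]
[-0.00231534  0.00152004 -0.00727951]
```

View pics/w2.png

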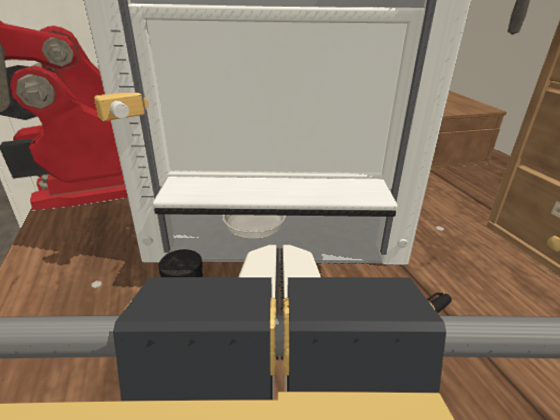

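```bash
cat > wr.py <<'E'
from plan import *
def shot(f):
    p,r,s=cur();im,d=save('wrist',f);np.savez(f'pics/{f}p.npz',p=p,r=r.as_matrix());return im,d
def load(f):
    z=np.load(f'pics/{f}p.npz');T=np.eye(4);T[:3,:3]=z['r'];T[:3,3]=z['p'];c=vision.camera_params('wrist')
    return cv2.imread(f'pics/{f}.png'),np.load(f'pics/{f}.npy'),T@c['hand_eye'],c['K'],c['D']
def ray(f,u,v):
    im,d,M,K,D=load(f);q=cv2.undistortPoints(np.array([[[u,v]]],float),K,D)[0,0];a=M[:3,:3]@np.array([*q,1]);return M[:3,3],a
def dpt(f,u,v):
    o,a=ray(f,u,v);d=load(f)[1];w=d[int(v)-1:int(v)+2,int(u)-1:int(u)+2];return o+a*np.median(w)
HO=np.array([.543,.452,0]);h=np.radians(az);RH=np.array([[np.cos(h),-np.sin(h),0],[np.sin(h),np.cos(h),0],[0,0,1]])
def hood(X):return (np.asarray(X)-HO)@RH
def onx(f,u,v,x): # ray at hood plane x
    o,a=ray(f,u,v);o=hood(o);a=a@RH;return o+a*(x-o[0])/a[0]
E
python3 - <<'E'
from wr import *
im,d=shot('w3')
z=np.load('pics/w3p.npz');print(z['p'],cur()[2]['eef_rot'])
cv2.imwrite('pics/w3c.png',cv2.resize(im[80:230,90:200,::-1],None,fx=5,fy=4,interpolation=cv2.INTER_CUBIC)[:600])
for u,v in [(115,104),(110,104),(140,100),(146,103),(160,200),(280,200),(390,200),(280,188),(200,211),(280,211),(380,211),(290,60),(128,180),(440,200)]: print(u,v,hood(dpt('w3',u,v)).round(4))
E
```

```text
[0.49148068 0.28776029 0.13003548] [-179.33530783  -74.89347605   72.40531706]
115 104 [-0.0262  0.1262  0.1668]
110 104 [-0.0202  0.1327  0.1651]
140 100 [-0.0051  0.1147  0.1645]
146 103 [-0.0018  0.1116  0.1613]
160 200 [-0.048   0.0979  0.0961]
280 200 [-0.0478  0.0015  0.0961]
390 200 [-0.0468 -0.0868  0.0957]
280 188 [-0.0321  0.0016  0.099 ]
200 211 [0.0889 0.1017 0.0046]
280 211 [0.0821 0.0023 0.0088]
380 211 [ 0.0898 -0.1214  0.0046]
290 60 [ 0.0046 -0.0062  0.1936]
128 180 [-0.002   0.1407  0.0913]
440 200 [ 0.1277 -0.2094 -0.0007]
```

View pics/w3c.png

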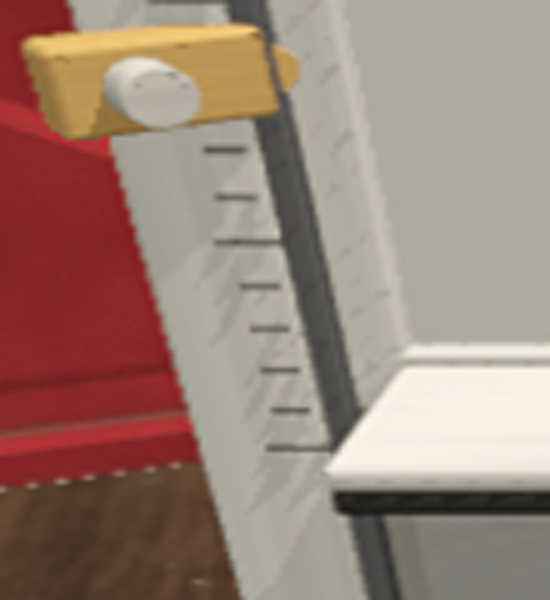

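Run:
```python
from wr import *
im,d,M,K,D=load('w3')
v,u=np.mgrid[80:120,92:165]
q=cv2.undistortPoints(np.stack([u,v],-1).reshape(-1,1,2).astype(float),K,D).reshape(u.shape+(2,))
X=np.dstack([q,np.ones(u.shape)])*d[80:120,92:165,None];X=hood(X@M[:3,:3].T+M[:3,3])
b=im[80:120,92:165].astype(int);m=(b[...,2]>140)&(b[...,2]-b[...,0]>70)
for r in range(5,32,3):
    print(80+r,[(92+c,*(X[r,c]*1000).round().astype(int)) for c in range(0,65,5) if m[r,c]])
rr,cc=np.nonzero(m);k=cc+92>146;print([(c+92,r+80,*(X[r,c]*1000).round().astype(int)) for r,c in zip(rr[k],cc[k])])
for x in(-.02,-.015,-.012,-.008,-.004,0):print(x,onx('w3',150,97,x).round(4),'bt',onx('w3',142.4,87,x).round(4),onx('w3',145.4,108,x).round(4))
print('lip under',[onx('w3',a,b,-.05).round(4) for a,b in((158,209.5),(280,213),(392,213))],'top',onx('w3',156,198,-.05))
```

```text
85 []
88 [(102, np.int64(190), np.int64(234), np.int64(130)), (107, np.int64(-2), np.int64(140), np.int64(173)), (112, np.int64(-8), np.int64(134), np.int64(174)), (117, np.int64(-8), np.int64(130), np.int64(174)), (122, np.int64(-8), np.int64(126), np.int64(175)), (127, np.int64(-10), np.int64(121), np.int64(175)), (132, np.int64(-6), np.int64(119), np.int64(174)), (137, np.int64(-5), np.int64(115), np.int64(174))]
91 [(97, np.int64(-17), np.int64(142), np.int64(174)), (102, np.int64(-19), np.int64(137), np.int64(175)), (107, np.int64(-19), np.int64(133), np.int64(175)), (112, np.int64(-16), np.int64(131), np.int64(174)), (117, np.int64(-16), np.int64(127), np.int64(174)), (122, np.int64(-13), np.int64(124), np.int64(173)), (127, np.int64(-11), np.int64(121), np.int64(173)), (132, np.int64(-9), np.int64(118), np.int64(173)), (137, np.int64(-5), np.int64(116), np.int64(172)), (142, np.int64(-4), np.int64(112), np.int64(171))]
94 [(97, np.int64(-22), np.int64(140), np.int64(173)), (102, np.int64(-21), np.int64(137), np.int64(173)), (107, np.int64(-20), np.int64(133), np.int64(173)), (
[... 3410 characters left out ...]
nt64(111), np.int64(163))]
-0.02 [-0.02    0.1011  0.1706] bt [-0.02    0.1055  0.178 ] [-0.02    0.1062  0.1622]
-0.015 [-0.015   0.1028  0.1694] bt [-0.015   0.1073  0.1769] [-0.015   0.108   0.1608]
-0.012 [-0.012   0.1039  0.1687] bt [-0.012   0.1084  0.1763] [-0.012   0.1091  0.16  ]
-0.008 [-0.008   0.1053  0.1677] bt [-0.008   0.1098  0.1754] [-0.008   0.1105  0.1589]
-0.004 [-0.004   0.1066  0.1667] bt [-0.004   0.1113  0.1745] [-0.004   0.112   0.1578]
0 [0.     0.108  0.1657] bt [0.     0.1127 0.1736] [0.     0.1134 0.1567]
lip under [array([-0.05  ,  0.1002,  0.0884]), array([-0.05  ,  0.0015,  0.0853]), array([-0.05  , -0.0891,  0.0855])] top [-0.05        0.10001461  0.09898851]
```

Run:
```python
from wr import *
print(hood(cur()[0]))
W=lambda x,y,z:HO+RH@np.array([x,y,z])
plan(W(-.10,0,.05),fwd(72.5,15),5)
```

```text
[-0.17278635  0.00112027  0.13134581]
0 [-0.397  0.014  0.61 ] [-0.019  0.004 -0.001]
1 [-0.397  0.012  0.61 ] [-0.019  0.004 -0.001]
2 [-0.398  0.011  0.609] [-0.019  0.004 -0.001]
3 [-0.398  0.01   0.609] [-0.019  0.004 -0.001]
4 [-0.398  0.009  0.609] [-0.019  0.004 -0.001]
```

Then insert: 85 mm along hood x at constant height (per row of 17 mm: tool z +0.55, tool x +0.147).

```bash
python3 -m pendant '[[-0.4,0,0.61,-0.02,0,0,0],[-0.4,0,0.61,-0.02,0,0,0],[-0.4,0,0.61,-0.02,0,0,0],[-0.4,0,0.61,-0.02,0,0,0],[-0.4,0,0.61,-0.02,0,0,0]]'; python3 -m pendant '[[0,0,0,0,0,0,0],[0,0,0,0,0,0,0],[0,0,0,0,0,0,0],[0,0,0,0,0,0,0],[0,0,0,0,0,0,0]]'
python3 - <<'E'
from wr import *
print(hood(cur()[0]),cur()[2]['q'].round(1))
shot('w4');save('side','s4')
E
```

```text
clock: 3.27
tool_pos: [0.5169, 0.3559, 0.0576]
eef_rot: [176.3, -75.0, 76.0]
force: [0.7, -0.1, 0.2]
gripper_width: 0.007
clock: 3.68
tool_pos: [0.5163, 0.3541, 0.0565]
eef_rot: [176.7, -75.0, 75.5]
force: [-0.5, -0.2, -0.6]
gripper_width: 0.007
[-0.10143878 -0.00397807  0.05654097] [ -6.3  24.7 122.7  91.6  71.1 -57. ]
```

View pics/w4.png

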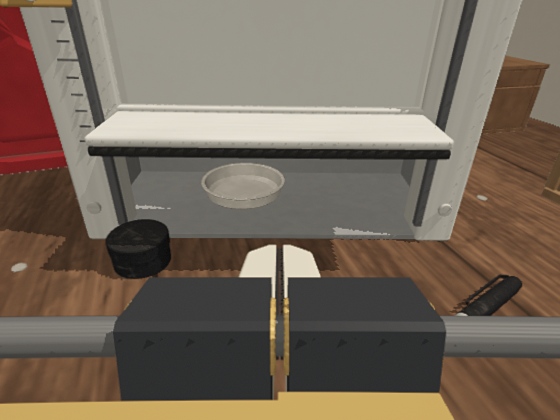

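View pics/s4.png

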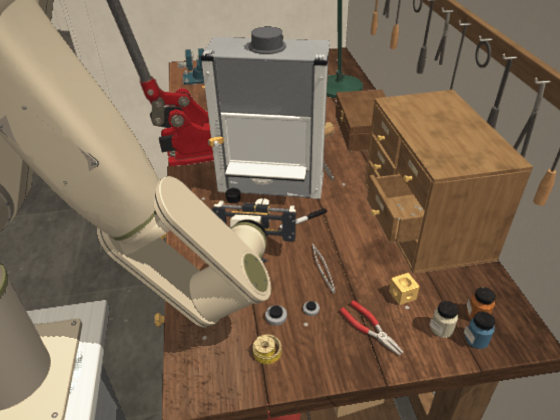

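```bash
python3 -m pendant '[[0.13,-0.02,0.54,0,0,0,0],[0.13,-0.02,0.54,0,0,0,0],[0.13,-0.02,0.54,0,0,0,0],[0.13,-0.02,0.54,0,0,0,0],[0.13,-0.02,0.54,0,0,0,0]]'; python3 -m pendant '[[0,0,0,0,0,0,0],[0,0,0,0,0,0,0],[0,0,0,0,0,0,0],[0,0,0,0,0,0,0],[0,0,0,0,0,0,0]]'
python3 - <<'E'
from wr import *
print(hood(cur()[0]),cur()[2]['q'].round(1))
shot('w5')
E
```

```text
clock: 4.2
tool_pos: [0.5383, 0.4352, 0.0528]
eef_rot: [177.3, -75.0, 74.8]
force: [0.2, -0.7, -0.0]
gripper_width: 0.005
clock: 4.62
tool_pos: [0.5379, 0.434, 0.0524]
eef_rot: [177.4, -75.0, 74.7]
force: [0.3, -1.0, 0.6]
gripper_width: 0.004
[-0.01866369 -0.00055107  0.05241178] [  4.8  28.1 118.  100.6  64.9 -56.1]
```

View pics/w5.png

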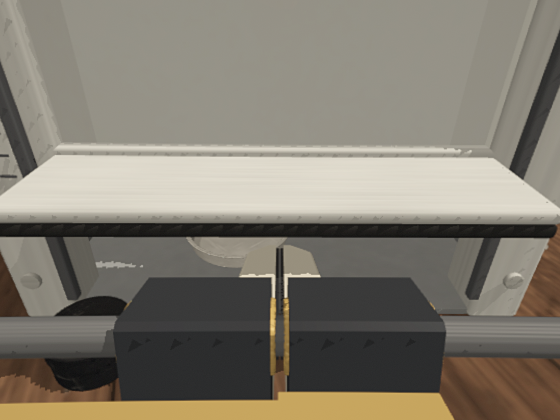

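```bash
python3 -m pendant '[[0.19,0,-0.05,0,0,0,0],[0.19,0,-0.05,0,0,0,0],[0.19,0,-0.05,0,0,0,0],[0.13,0,-0.035,0,0,0,0],[0.13,0,-0.035,0,0,0,0]]'; python3 -m pendant '[[0.13,0,-0.035,0,0,0,0],[0.13,0,-0.035,0,0,0,0],[0.13,0,-0.035,0,0,0,0],[0.13,0,-0.035,0,0,0,0],[0.13,0,-0.035,0,0,0,0]]'
python3 - <<'E'
from wr import *
print(hood(cur()[0]),cur()[2]['force'])
shot('w6');im,d=save('side','s6')
P=pts('side',d);im=im.astype(int)
m=(im.min(2)>215)&(abs(P[...,2]-.12)<.03)&(P[...,1]>.35)&(P[...,1]<.5)&(P[...,0]>.44)&(P[...,0]<.63)
H=hood(P[m]);H=H[(H[:,0]<-.005)&(H[:,0]>-.052)];print(len(H),np.median(H[:,2]))
E
```

```text
clock: 5.08
tool_pos: [0.5377, 0.4348, 0.0786]
eef_rot: [177.2, -74.9, 74.9]
force: [1.6, -0.5, -4.4]
gripper_width: 0.001
clock: 5.5
tool_pos: [0.5375, 0.4349, 0.0988]
eef_rot: [177.3, -75.0, 74.9]
force: [2.5, -2.2, -3.5]
gripper_width: 0.006
[-1.79520517e-02  8.56287099e-05  9.88468730e-02] [ 2.54020709 -2.15208091 -3.50602677]
789 0.13012329660666466
```

View pics/w6.png

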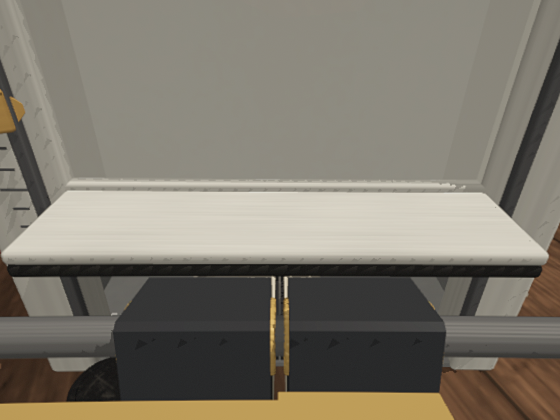

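```bash
python3 -m pendant '[[0.13,0,-0.035,0,0,0,0],[0.13,0,-0.035,0,0,0,0],[0.13,0,-0.035,0,0,0,0],[0.13,0,-0.035,0,0,0,0],[0.13,0,-0.035,0,0,0,0]]'; python3 -m pendant '[[0.13,0,-0.035,0,0,0,0],[0.13,0,-0.035,0,0,0,0],[0.13,0,-0.035,0,0,0,0],[0.13,0,-0.035,0,0,0,0],[0.1,0,-0.025,0,0,0,0]]'
cat > chk.py <<'E'
from wr import *
import sys
t=sys.argv[1]
print(hood(cur()[0]),cur()[2]['force'])
for n in('side','top'):
    im,d=save(n,n[0]+t)
    P=pts(n,d);im=im.astype(int)
    m=(im.min(2)>200)&(abs(P[...,2]-.16)<.04)&(P[...,1]>.35)&(P[...,1]<.5)&(P[...,0]>.44)&(P[...,0]<.63)
    H=hood(P[m]);H=H[(H[:,0]<-.008)&(H[:,0]>-.05)];print(n,len(H),np.median(H[:,2]))
    b=im[...,0]-im[...,2]
    k=(im[...,0]>150)&(b>70)&(abs(P[...,2]-.167)<.013);H=hood(P)
    k&=(abs(H[...,0]+.01)<.02)&(abs(H[...,1]-.12)<.04);print('clip',k.sum(),H[k].mean(0).round(4),H[k][:,2].min(),H[k][:,2].max())
E
python3 chk.py 7
python3 - <<'E'
from wr import *
im=cv2.imread('pics/s7.png')[110:205,195:325];cv2.imwrite('pics/s7c.png',cv2.resize(im,None,fx=6,fy=6,interpolation=cv2.INTER_CUBIC))
E
```

```text
clock: 6.02
tool_pos: [0.5368, 0.4352, 0.1189]
eef_rot: [177.3, -75.0, 74.9]
force: [0.9, 0.2, -3.0]
gripper_width: 0.003
clock: 6.43
tool_pos: [0.5369, 0.4352, 0.1385]
eef_rot: [177.2, -75.0, 74.9]
force: [1.1, -2.0, -2.5]
gripper_width: 0.004
[-0.01784872  0.00079866  0.13850348] [ 1.14564069 -2.0483463  -2.50657795]
side 744 0.16888684494700243
clip 75 [-0.0121  0.1253  0.171 ] 0.16019882933114515 0.17728116960444198
top 1162 0.16816337639357457
clip 46 [-0.0122  0.1268  0.1737] 0.16689947547617884 0.1791759518680217
```

View pics/s7c.png

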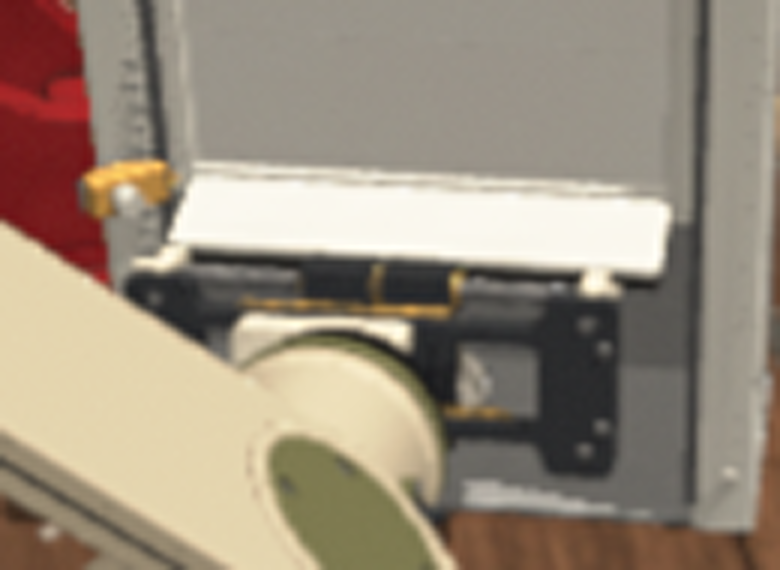

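```bash
python3 -m pendant '[[0.065,0,-0.018,0,0,0,0],[0.065,0,-0.018,0,0,0,0],[0.065,0,-0.018,0,0,0,0],[0.065,0,-0.018,0,0,0,0],[0.065,0,-0.018,0,0,0,0]]'; python3 -m pendant '[[0,0,0,0,0,0,0],[0,0,0,0,0,0,0],[0,0,0,0,0,0,0],[0,0,0,0,0,0,0],[0,0,0,0,0,0,0]]'
python3 chk.py 8
python3 - <<'E'
from wr import *
shot('w8')
E
```

```text
clock: 6.95
tool_pos: [0.5367, 0.4352, 0.1482]
eef_rot: [177.3, -75.0, 74.9]
force: [0.7, 0.9, -3.5]
gripper_width: 0.006
clock: 7.37
tool_pos: [0.5367, 0.4353, 0.1483]
eef_rot: [177.2, -75.0, 74.9]
force: [0.6, 0.6, -0.0]
gripper_width: 0.005
[-0.0178392   0.00096874  0.14831485] [ 0.61056179  0.62277057 -0.04422803]
side 747 0.1789813456800567
clip 75 [-0.0122  0.1252  0.1711] 0.15817518463184752 0.1782294367987858
top 1189 0.17759940943703348
clip 44 [-0.0123  0.1271  0.1736] 0.1668575074776898 0.17955603147775076
```

View pics/w8.png

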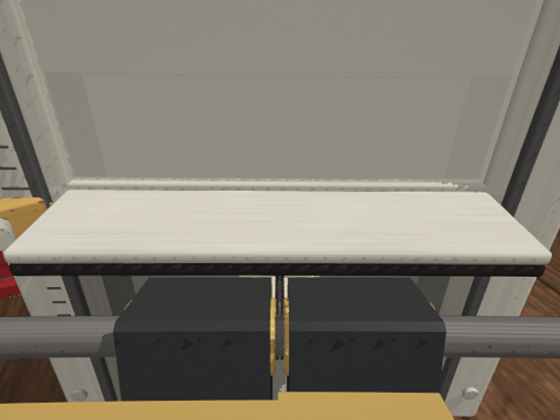

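```bash
python3 -m pendant '[[-0.19,0,0.05,0,0,0,0],[-0.19,0,0.05,0,0,0,0],[-0.13,0,0.035,0,0,0,0],[-0.15,0,-0.5,0,0,0,0],[-0.2,0,-0.8,0,0,0,0]]'; python3 -m pendant '[[-0.2,0,-0.8,0,0,0,0],[-0.2,0,-0.8,0,0,0,0],[-0.2,0,-0.8,0,0,0,0],[-0.2,0,-0.7,0,0,0,0],[0,0,0,0,0,0,0]]'
python3 chk.py 9
python3 - <<'E'
from wr import *
im,d=shot('w9');print(cur()[2]['q'].round(1),cur()[2]['eef_rot'])
E
```

```text
clock: 7.93
tool_pos: [0.5237, 0.3974, 0.1314]
eef_rot: [177.4, -75.0, 74.9]
force: [0.8, -0.6, -0.6]
gripper_width: 0.005
clock: 8.35
tool_pos: [0.495, 0.3028, 0.1323]
eef_rot: [177.5, -75.0, 74.5]
force: [-0.2, 0.2, -0.7]
gripper_width: 0.003
[-0.15675507  0.00093224  0.13231345] [-0.19541608  0.23263929 -0.68740248]
side 742 0.17895839905410785
clip 71 [-0.0125  0.126   0.1714] 0.1584311872171252 0.1780516112047435
top 1182 0.17770529416599995
clip 46 [-0.0124  0.1267  0.1745] 0.16788376270963834 0.17986618465747026
[-13.9   8.9 129.1  82.8  76.2 -47.3] [177.35276875 -74.99821153  74.7472033 ]
```

View pics/w9.png

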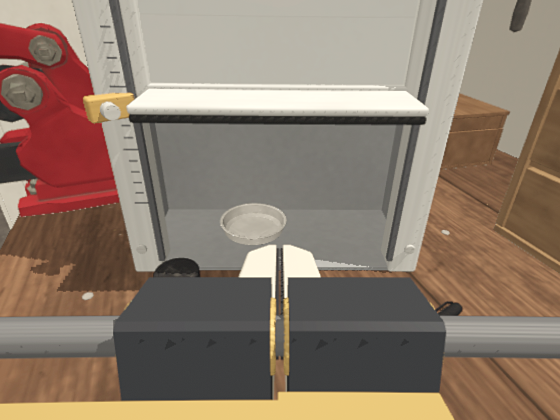

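Run:
```python
from wr import *
im=load('w9')[0]
cv2.imwrite('pics/w9c.png',cv2.resize(im[80:150,75:165],None,fx=8,fy=8,interpolation=cv2.INTER_CUBIC))
```

```text
(no output)
```

View pics/w9c.png

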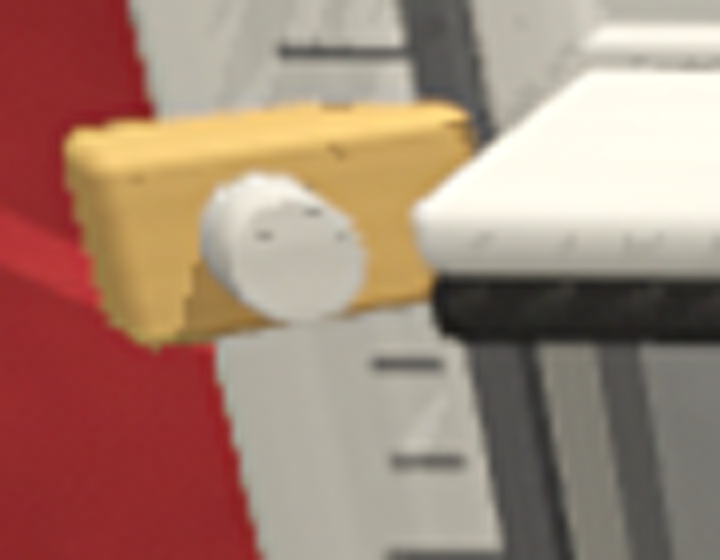

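Run:
```python
from wr import *
f='w9'
for x in(-.006,-.014,-.022):print(x,'right',onx(f,133.5,95,x).round(4),onx(f,131.3,117.3,x).round(4),'left',onx(f,91.2,101.5,x).round(4),onx(f,93.7,123.1,x).round(4))
print('lip',onx(f,131,122.2,-.05),onx(f,131,114.5,-.05))
for u,v in[(95,112),(98,105),(124,100),(128,105),(126,112)]:print(hood(dpt(f,u,v)).round(4))
```

```text
-0.006 right [-0.006   0.1111  0.1742] [-0.006   0.1159  0.1572] left [-0.006   0.1435  0.1688] [-0.006   0.1457  0.1521]
-0.014 right [-0.014   0.1081  0.1762] [-0.014   0.1129  0.1596] left [-0.014   0.1396  0.1709] [-0.014   0.1418  0.1547]
-0.022 right [-0.022   0.1052  0.1781] [-0.022   0.1098  0.1621] left [-0.022   0.1358  0.173 ] [-0.022   0.1378  0.1573]
lip [-0.05        0.0997678   0.16736248] [-0.05        0.09878767  0.17250001]
[-0.021   0.1354  0.1652]
[-0.0195  0.1328  0.1699]
[-0.0074  0.1183  0.1707]
[-0.0457  0.1012  0.1775]
[-0.0083  0.1182  0.1619]
```

Run:
```python
from wr import *
plan([.47,.22,.25],down(72.5),15)
n,L=0,0
P=pts('top',np.load('pics/top0.npy'));P2=pts('side',np.load('pics/side0.npy'))
for nm,Q,(u0,u1,v0,v1) in(('top',P,(338,357,217,236)),('side',P2,(264,289,303,326))):
    im=cv2.imread(f'pics/{nm}0.png').astype(int);m=np.zeros(im.shape[:2],bool);m[v0:v1,u0:u1]=1
    k=m&(im.max(2)<70)&(Q[...,2]>.008);print(nm,k.sum(),np.median(Q[k],0).round(4),Q[k].mean(0).round(4),np.ptp(Q[k],axis=0).round(3))
```

```text
0 [ 0.2    0.007 -0.258] [ 0.009 -0.833  0.002]
1 [ 0.177  0.007 -0.274] [ 0.009 -0.833  0.002]
2 [ 0.153  0.006 -0.289] [ 0.009 -0.833  0.002]
3 [ 0.127  0.006 -0.301] [ 0.009 -0.833  0.002]
4 [ 0.1    0.006 -0.311] [ 0.009 -0.833  0.002]
5 [ 0.073  0.005 -0.319] [ 0.009 -0.833  0.002]
6 [ 0.045  0.005 -0.324] [ 0.009 -0.833  0.002]
7 [ 0.016  0.005 -0.326] [ 0.009 -0.833  0.002]
8 [-0.012  0.004 -0.326] [ 0.009 -0.833  0.002]
9 [-0.041  0.004 -0.324] [ 0.009 -0.833  0.002]
10 [-0.069  0.004 -0.319] [ 0.009 -0.833  0.002]
11 [-0.096  0.004 -0.312] [ 0.009 -0.833  0.002]
12 [-0.123  0.003 -0.303] [ 0.009 -0.833  0.002]
13 [-0.149  0.003 -0.291] [ 0.009 -0.833  0.002]
14 [-0.174  0.003 -0.277] [ 0.009 -0.833  0.002]
top 54 [0.4973 0.0461 0.0212] [0.4981 0.0469 0.0212] [0.021 0.021 0.013]
side 122 [0.4961 0.0422 0.0212] [0.496  0.0431 0.0209] [0.024 0.026 0.01 ]
```

```bash
python3 -m pendant '[[0.2,0,-0.26,0,-0.83,0,0],[0.18,0,-0.27,0,-0.83,0,0],[0.15,0,-0.29,0,-0.83,0,0],[0.13,0,-0.3,0,-0.83,0,0],[0.1,0,-0.31,0,-0.83,0,0]]' && python3 -m pendant '[[0.07,0,-0.32,0,-0.83,0,0],[0.05,0,-0.32,0,-0.83,0,0],[0.02,0,-0.33,0,-0.83,0,0],[-0.01,0,-0.33,0,-0.83,0,0],[-0.04,0,-0.32,0,-0.83,0,0]]' && python3 -m pendant '[[-0.07,0,-0.32,0,-0.83,0,0],[-0.1,0,-0.31,0,-0.83,0,0],[-0.12,0,-0.3,0,-0.83,0,0],[-0.15,0,-0.29,0,-0.83,0,0],[-0.17,0,-0.28,0,-0.83,0,0]]'
python3 - <<'E'
from wr import *
print(cur()[2]['q'].round(1))
plan([.45,.045,.12],down(72.5),10)
E
```

```text
clock: 8.92
tool_pos: [0.4857, 0.2777, 0.1729]
eef_rot: [178.8, -49.9, 73.1]
force: [-0.8, 0.1, 0.2]
gripper_width: 0.002
clock: 9.33
tool_pos: [0.4763, 0.2503, 0.2128]
eef_rot: [179.1, -25.1, 72.7]
force: [0.5, 0.7, 0.5]
gripper_width: 0.005
clock: 9.75
tool_pos: [0.4666, 0.2227, 0.2512]
eef_rot: [179.2, -0.2, 72.4]
force: [-0.2, 0.2, 0.6]
gripper_width: 0.01
[20.1 -6.8 96.3 -0.4 89.9 37.7]
0 [-0.582  0.121  0.437] [ 0.013 -0.003 -0.002]
1 [-0.582  0.121  0.437] [ 0.013 -0.003 -0.002]
2 [-0.582  0.122  0.437] [ 0.013 -0.003 -0.002]
3 [-0.582  0.122  0.437] [ 0.013 -0.003 -0.002]
4 [-0.582  0.122  0.437] [ 0.013 -0.003 -0.002]
5 [-0.582  0.123  0.437] [ 0.013 -0.003 -0.002]
6 [-0.582  0.123  0.437] [ 0.013 -0.003 -0.002]
7 [-0.582  0.124  0.437] [ 0.013 -0.003 -0.002]
8 [-0.582  0.124  0.437] [ 0.013 -0.003 -0.002]
9 [-0.582  0.125  0.437] [ 0.013 -0.003 -0.002]
```

Run:
```python
from wr import *
plan([.482,-.003,.12],down(72.5),10)
```

```text
0 [-0.703  0.271  0.439] [ 0.013 -0.003 -0.002]
1 [-0.703  0.271  0.439] [ 0.013 -0.003 -0.002]
2 [-0.703  0.272  0.439] [ 0.013 -0.003 -0.002]
3 [-0.702  0.272  0.439] [ 0.013 -0.003 -0.002]
4 [-0.702  0.272  0.438] [ 0.013 -0.003 -0.002]
5 [-0.702  0.273  0.438] [ 0.013 -0.003 -0.002]
6 [-0.702  0.273  0.438] [ 0.013 -0.003 -0.002]
7 [-0.702  0.274  0.438] [ 0.013 -0.003 -0.002]
8 [-0.702  0.274  0.438] [ 0.013 -0.003 -0.002]
9 [-0.702  0.275  0.437] [ 0.013 -0.003 -0.002]
```

```bash
python3 -m pendant '[[-0.7,0.27,0.44,0.01,0,0,0],[-0.7,0.27,0.44,0.01,0,0,0],[-0.7,0.27,0.44,0.01,0,0,0],[-0.7,0.27,0.44,0.01,0,0,0],[-0.7,0.27,0.44,0.01,0,0,0]]' && python3 -m pendant '[[-0.7,0.27,0.44,0.01,0,0,0],[-0.7,0.27,0.44,0.01,0,0,0],[-0.7,0.27,0.44,0.01,0,0,0],[-0.7,0.27,0.44,0.01,0,0,0],[-0.7,0.27,0.44,0.01,0,0,0]]'
python3 - <<'E'
from wr import *
vision.grab_frame('top')
im,d=shot('w10');print(cur()[0])
E
```

```text
clock: 10.17
tool_pos: [0.4738, 0.1098, 0.183]
eef_rot: [179.6, -0.4, 72.4]
force: [0.5, -0.4, 0.4]
gripper_width: 0.007
clock: 10.58
tool_pos: [0.4812, -0.0026, 0.1168]
eef_rot: [179.9, -0.4, 72.4]
force: [-0.4, 0.7, -0.2]
gripper_width: 0.005
[ 0.47964631 -0.00400555  0.11484686]
```

View pics/w10.png

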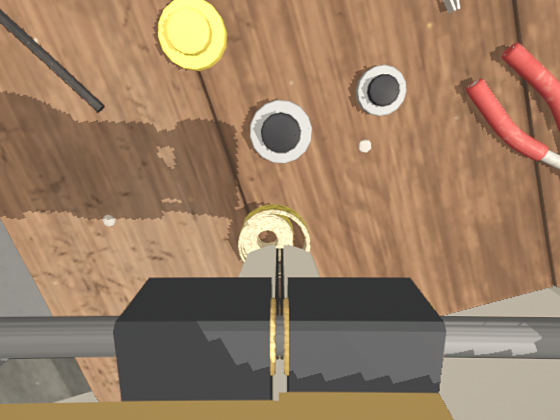

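Run:
```python
from wr import *
im,d,M,K,D=load('w10')
m=np.zeros(im.shape[:2],np.uint8);m[105:160,255:308]=(im[105:160,255:308].max(2)<70)
cs,_=cv2.findContours(m,cv2.RETR_EXTERNAL,cv2.CHAIN_APPROX_NONE);c=max(cs,key=cv2.contourArea);(u,v),r=cv2.minEnclosingCircle(c);print(u,v,r)
X=dpt('w10',u,v);print(X)
plan([X[0],X[1],.045],down(72.5),10)
plan([X[0],X[1],.045],down(72.5),5)
```

```text
275.0 137.5 17.327821731567383
[0.49175595 0.04653721 0.0218854 ]
0 [ 0.172 -0.012  0.234] [-0.002 -0.004 -0.004]
1 [ 0.172 -0.012  0.234] [-0.002 -0.004 -0.004]
2 [ 0.172 -0.012  0.233] [-0.002 -0.004 -0.004]
3 [ 0.172 -0.012  0.233] [-0.002 -0.004 -0.004]
4 [ 0.172 -0.012  0.233] [-0.002 -0.004 -0.004]
5 [ 0.172 -0.012  0.233] [-0.002 -0.004 -0.004]
6 [ 0.172 -0.012  0.233] [-0.002 -0.004 -0.004]
7 [ 0.172 -0.012  0.233] [-0.002 -0.004 -0.004]
8 [ 0.173 -0.012  0.233] [-0.002 -0.004 -0.004]
9 [ 0.173 -0.012  0.233] [-0.002 -0.004 -0.004]
0 [ 0.343 -0.025  0.467] [-0.004 -0.009 -0.009]
1 [ 0.344 -0.025  0.467] [-0.004 -0.009 -0.009]
2 [ 0.344 -0.025  0.467] [-0.004 -0.009 -0.009]
3 [ 0.345 -0.025  0.466] [-0.004 -0.009 -0.009]
4 [ 0.345 -0.024  0.466] [-0.004 -0.009 -0.009]
```

```bash
python3 -m pendant '[[0.36,0,0.47,0,0,0,0],[0.36,0,0.47,0,0,0,0],[0.36,0,0.47,0,0,0,0],[0.36,0,0.47,0,0,0,0],[0.36,0,0.47,0,0,0,0]]' && python3 -m pendant '[[0,0,0,0,0,0,0],[0,0,0,0,0,0,0],[0,0,0.15,0,0,0,0],[0,0,0.15,0,0,0,0],[0,0,0,0,0,0,0]]'
python3 - <<'E'
from wr import *
im,d=shot('w11');print(cur()[0],dpt('w10',281,133));im,d=save('side','s11')
cv2.imwrite('pics/s11c.png',cv2.resize(im[260:380,200:350,::-1],None,fx=5,fy=5))
E
```

```text
clock: 11.1
tool_pos: [0.4982, 0.051, 0.0471]
eef_rot: [179.9, -0.4, 72.4]
force: [0.3, 0.4, 0.1]
gripper_width: 0.004
clock: 11.52
tool_pos: [0.4978, 0.0484, 0.0383]
eef_rot: [179.9, -0.3, 72.2]
force: [0.2, 0.7, 0.4]
gripper_width: 0.006
[0.49780885 0.04829757 0.03853029] [0.49652506 0.04815655 0.02193868]
```

View pics/w11.png

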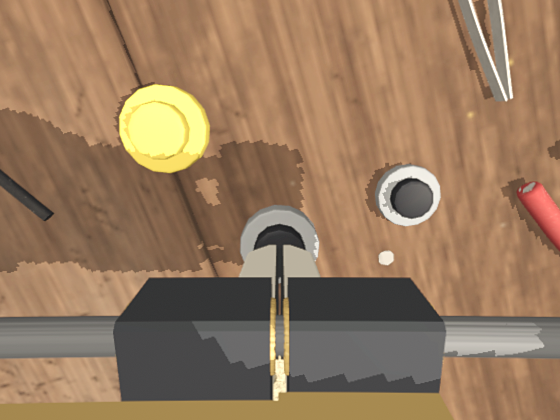

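View pics/s11c.png

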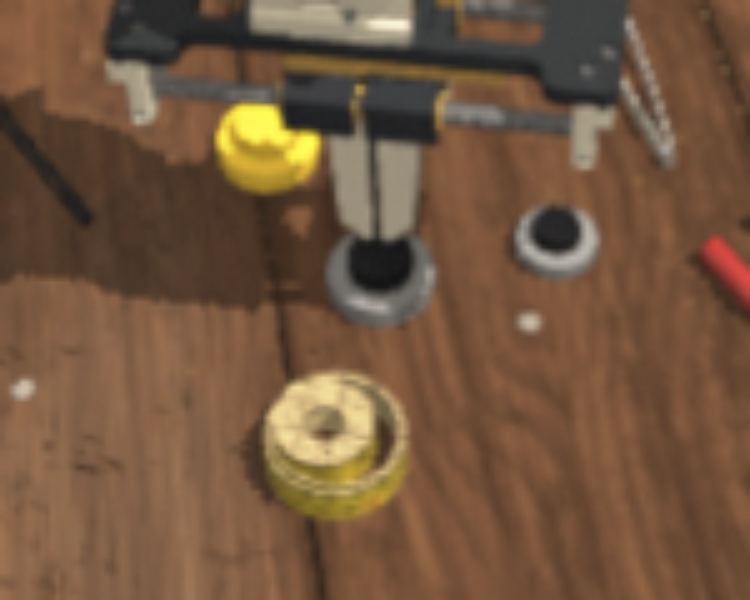

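```bash
python3 -m pendant '[[-0.05,0,0.12,0,0,0,0],[0,0,0.12,0,0,0,0],[0,0,0.12,0,0,0,0],[0,0,0.12,0,0,0,0],[0,0,0.1,0,0,0,0]]' && python3 -m pendant '[[0,0,0.03,0,0,0,0],[0,0,0.03,0,0,0,0],[0,0,0.03,0,0,0,0],[0,0,0,0,0,0,0],[0,0,0,0,0,0,0]]'
```

```text
clock: 12.03
tool_pos: [0.4973, 0.0471, 0.0205]
eef_rot: [179.9, -0.3, 72.2]
force: [-0.3, -0.8, 1.2]
gripper_width: 0.004
clock: 12.45
tool_pos: [0.4973, 0.0471, 0.0184]
eef_rot: [179.9, -0.3, 72.3]
force: [-2.5, -2.0, 3.4]
gripper_width: 0.007
```

```bash
python3 -m pendant '[[0,0,0.03,0,0,0,0],[0,0,0.03,0,0,0,0],[0,0,0.03,0,0,0,0],[0,0,0,0,0,0,0],[0,0,0,0,0,0,0]]' && python3 -m pendant '[[0,0,0.03,0,0,0,0],[0,0,0.03,0,0,0,0],[0,0,0,0,0,0,0],[0,0,0,0,0,0,0],[0,0,0,0,0,0,0]]'
```

```text
clock: 12.87
tool_pos: [0.4976, 0.0472, 0.0162]
eef_rot: [179.9, -0.3, 72.3]
force: [-5.2, -2.1, 10.2]
gripper_width: 0.004
clock: 13.28
tool_pos: [0.4978, 0.0472, 0.0159]
eef_rot: [179.9, -0.3, 72.3]
force: [-13.7, -1.4, 26.9]
gripper_width: 0.008
```

Run:
```python
from wr import *
im,d=save('side','s12')
cv2.imwrite('pics/s12c.png',cv2.resize(im[270:340,235:325,::-1],None,fx=8,fy=8,interpolation=cv2.INTER_CUBIC))
```

```text
(no output)
```

View pics/s12c.png

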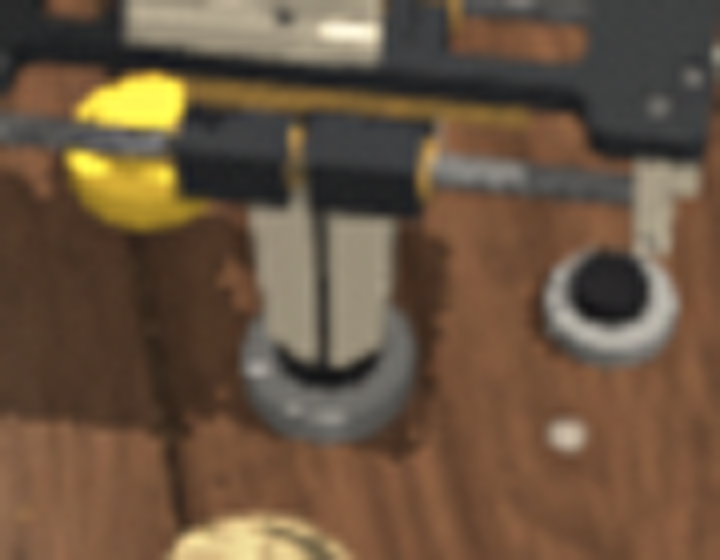

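```bash
python3 -m pendant '[[0,0,-0.1,0,0,0,0],[0,0,-0.3,0,0,0,0],[0,0,-0.5,0,0,0,0],[0,0,-0.8,0,0,0,0],[0,0,-0.8,0,0,0,0]]'; python3 -m pendant '[[-0.3,0,-0.6,0,0,0,0],[-0.6,0,-0.3,0,0,0,0],[-0.6,0,0,0,0,0,0],[0,0,0,0,0,0,0],[0,0,0,0,0,0,0]]'
python3 chk.py 13
python3 - <<'E'
from wr import *
im,d=shot('w13')
print('top z',dpt('w10',281,133)[2])
E
```

```text
clock: 13.75
tool_pos: [0.4965, 0.0471, 0.089]
eef_rot: [180.0, -0.3, 72.3]
force: [0.2, 0.3, 0.1]
gripper_width: 0.001
clock: 14.17
tool_pos: [0.4836, 0.0036, 0.1158]
eef_rot: [179.8, -0.3, 72.2]
force: [0.1, -1.1, 0.1]
gripper_width: 0.003
[-0.44546281 -0.07818787  0.11581757] [ 0.07419726 -1.10129328  0.12006319]
side 39 0.17873728917698617
top z 0.021937429742295733chk.py:12: RuntimeWarning: Mean of empty slice.
  k&=(abs(H[...,0]+.01)<.02)&(abs(H[...,1]-.12)<.04);print('clip',k.sum(),H[k].mean(0).round(4),H[k][:,2].min(),H[k][:,2].max())
  ret = um.true_divide(
Traceback (most recent call last):
  File "chk.py", line 12, in <module>
    k&=(abs(H[...,0]+.01)<.02)&(abs(H[...,1]-.12)<.04);print('clip',k.sum(),H[k].mean(0).round(4),H[k][:,2].min(),H[k][:,2].max())
                                                                                                  ~~~~~~~~~~~~~^^
ValueError: zero-size array to reduction operation minimum which has no identity
```

View pics/w13.png

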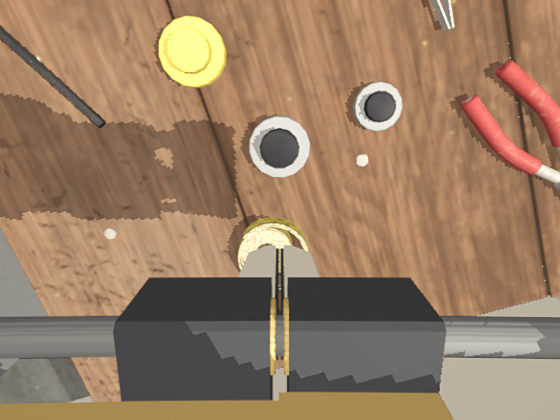

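View pics/s13.png

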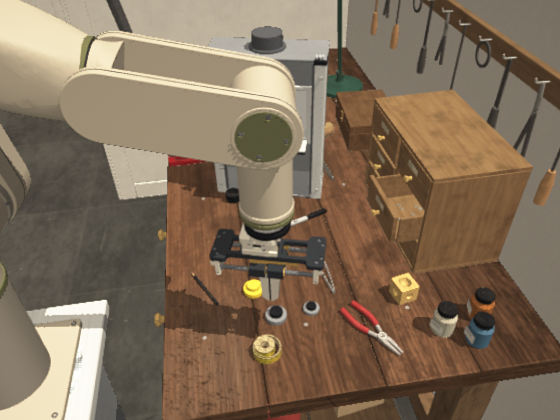

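Run:
```python
from wr import *
print('btn',dpt('w13',280,148),[dpt('w13',u,v).round(4) for u,v in((305,148),(254,148),(280,122),(280,172),(292,125))])
im,d=save('top','t14');P=pts('top',d);H=hood(P);m=(im.min(2)>200)&(abs(H[...,0]+.03)<.02)&(abs(H[...,1])<.09)&(abs(H[...,2]-.16)<.04);print(m.sum(),np.median(H[m][:,2]) if m.any() else None, sensors.sense()['clock'])
```

```text
btn [0.49696977 0.04856754 0.02181053] [array([0.5137, 0.0421, 0.0118]), array([0.4791, 0.0532, 0.0118]), array([0.5022, 0.0647, 0.0114]), array([0.4914, 0.0312, 0.0121]), array([0.5096, 0.0602, 0.0116])]
1027 0.17770004486607466 14.3167
```

```bash
python3 -m pendant '[[0,0,-0.3,0,0,0,0],[0,0,0,0,0,0,0],[0,0,0,0,0,0,0],[0,0,0,0,0,0,0],[0,0,0,0,0,0,0]]'; python3 -c "
from bench import close_job
print(close_job())"
```

```text
clock: 14.73
tool_pos: [0.4834, 0.0041, 0.1245]
eef_rot: [179.9, -0.3, 72.3]
force: [0.5, 0.1, -0.5]
gripper_width: 0.009
the job is handed in; nothing more can be done
None
```

I pushed the sash up from under the lip with shut fingers, pressed the fan button fully down and released it, and handed the job in at about 14.7 s. The hand-in gave no verdict.

- **Sash:** the lip's underside measured about 0.166–0.167 m against a pointer height of 0.166 m. The views differ by 1–2 mm. The height read the same after the fingers withdrew and again after the button press.
- **Button:** I pressed the larger black and grey button. The fingers stopped at z = 0.016 m with 27 N, which is 6 mm below its rest height and 4 mm above the housing rim, so it bottomed. After release its top was back at 0.0218 m.
- **Loose items:** the dish, tin, marker and tape appear in place in the pictures. I did not measure their positions again at the end.
- **One failed check:** in the last side view the arm hid the clip, so that script stopped with an error. The lip height was confirmed from the top camera instead.

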